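# Open the bar clamp on a glued shelf board

### The job

The glue on the pine shelf board has set and its bar clamp has been slackened; now open the clamp fully. Press down the thumb plate of the ratchet release on the sliding jaw and, keeping it down, push the jaw away from the board along its bar until it is right back against the stop pin, then let go so that the release springs up again. Pick nothing up, and leave the board and the things lying about where they are.

Things in the scene. Friction and masses are not known exactly. Their poses are not given: they have to be found in the camera images.
- clamp: Fixed: white base board 500 x 260 x 15 mm (x -270 to +230) on the bench with an aluminium bar clamp along its long middle line. Origin on the bench, on the bar's middle line; x runs along the bar the way the sliding jaw opens (away from the glued board), y across, z up. Channel bar 25 mm wide, x -240 to +215, top 49 mm high, with rack rungs in it. Bearers at y -100 and +100, tops 50 mm high.
- head (a point): Middle of the clamp's fixed head, 68 mm above the bench, at the -x end of the bar: dark casting, top 87 mm high, with a screw (already backed off) and a T-handle reaching 98 mm high. Not needed here.
- stop_pin (a point): Middle of the 8 mm steel cross pin, 52 mm long, that sticks out of both sides of the bar 36 mm above the bench near its +x end and stops the sliding jaw.
- jaw (a joint): Travel of the sliding jaw along the bar, m, 0 to 0.135; grows as the jaw goes away from the glued board (clamp +x); at 0.135 the jaw meets the stop pin. The ratchet blocks it this way (after at most 16 mm of play) unless the release is pressed; then it slides at about 3 N and stays where it is left.
- jaw_face (a point): Middle of the sliding jaw's rubber face, which looks at the glued board (clamp -x), 70 mm above the bench; axes as the clamp's. The jaw is a dark casting: an upright 42 mm wide and 18 mm thick, top 90 mm high, and a 38 mm wide carriage astride the bar, reaching 58 mm behind the face (clamp +x), top 66 mm high.
- pivot (a point): Pin of the release lever, across the bar, 36 mm behind the jaw face and 53 mm above the bench. The steel lever is a see-saw on it: its pawl (towards the board) drops into the rack, its thumb plate (towards clamp +x) goes down when pressed.
- release (a joint): Angle of the release lever, rad: 0 up with the pawl in the rack, 0.30 fully pressed (hard stop); above 0.18 the pawl is clear of the rack. A spring returns it: about 2 N on the middle of the plate starts it, 5 to 6 N brings it to its stop.
- thumb_plate (a point): Middle of the top of the bare steel thumb plate of the release: 75 mm behind the jaw face (clamp +x), 75 mm above the bench with the lever up, 13 mm lower and 5 mm further out when fully pressed. Plate 50 x 32 mm (along x across the bar), climbing outwards at 0.2 rad with the lever up, dipping 0.1 rad when pressed; free above and at the sides. Turns with the lever.
- lip (a point): Middle of the top of the upturned lip that ends the thumb plate outwards: 32 mm wide, 5 mm thick, 14 mm higher than the plate. Its inner face is 20 mm outwards of the plate's middle; a fingertip on the plate pushes the jaw outwards against it.
- panel: Loose glued pine board, 150 mm along the bar x 300 mm across it x 18 mm thick, 0.4 kg, with a thin glue line along its middle; it lies on the bearers, its edge 3 to 37 mm from the jaw face. Origin: centre of its underside, 50 mm above the bench. To be left lying.
- pencil: Flat wooden carpenter's pencil 175 x 14 x 8 mm lying on the board; origin near its middle, underside.
- tape: Black tape measure 72 x 36 x 55 mm standing on the white base beside the bar; origin: centre of its underside.
- glue: White glue bottle, diameter 56 mm, 165 mm tall, standing on the white base near the fixed head; origin: centre of its underside.
- brush: Glue brush 150 mm long lying on the white base beside the bar; origin near its middle.
- jar: Glass jar with steel lid, diameter 70 mm, 90 mm tall, on the bench to the left; origin: centre of its underside.
- hammer: Hammer lying on the bench to the right; origin near its middle.

How it is judged:
By the outcome, as a careful person would: the job done as asked, in the order asked, and still so for the second after the job is handed in, with the robot touching nothing.
It also fails if it takes over 32 s, if anything falls off the work surface, if the arm or the gripper's body presses on something with over 40 N, if the wrist force passes 120 N, or if a joint passes its speed limit or range.

### The arm

A 6-joint arm with a two-finger parallel gripper is mounted at the origin on the work surface. World frame = base frame: x ahead of the robot, y to its left, z up, the work surface at z = 0. Lengths are in m, angles in rad, forces in N, time in s.
With the tool pointing down it reaches from about 0.3 to 0.875 m from the base axis. Payload 6.4 kg.
Tool frame: the origin (TCP) lies between the finger pads; the fingertips stand 19 mm ahead of it and the grasp point (between the pads) is the TCP (ctrl.tips_ahead is the z of the fingertips in the tool frame, in m); z points along the fingers, y is the line along which they close (so a half turn about z gives the same grasp; the last joint's range is limited). The gripper opens to 85 mm and grips with 20 to 120 N. Pads are 22 mm wide; open, the fingers measure 114 mm over their backs; the gripper's body (76 mm by 85 mm) begins 54 mm behind the grasp point. The pads swing forward as they close: fully open they stand 13 mm farther back than shut.
Start: joints at [1.077, 0.181, 1.607, -0, 1.354, -0.206], TCP at [0.163, 0.551, 0.25] pointing down, gripper open.
Joint ranges: [-2.99, 2.99], [-0.89, 2.07], [0.3, 2.58], [-1.14, 4.28], [0, 2.63], [-3.12, 3.12]. Speed limits (rad/s): [2.57, 2.57, 3.01, 3.14, 3.14, 3.14].

### API

Orientations are given as a unit quaternion [w, x, y, z].
In Python, from bench import readout, vision, ctrl gives the robot as it stands.
- The arm moves only by the tool play_rows, never from a script. Its arguments are lists of equal length, an entry for each row: "xyz": the shift along the tool's x, y, z in mm, a list of three; "rot": the turn, a rotation vector about the tool's x, y, z in rad, a list of three; "grip": the opening, from 0 (shut) to 1 (fully open). In form: {"xyz": [[x, y, z], ...], "rot": [[rx, ry, rz], ...], "grip": [grip, ...]}. A call has exactly 10 rows; each row is the pose to reach, as a shift and turn from the pose commanded when the call began, along the tool's axes at that moment; what a row does not reach only later rows make up. A row lasts 1/8 s, in which the tool goes at most 62.5 mm and 10.7 degrees, less where a joint would pass 70% of its speed; a pose out of reach is approached as far as the arm can. A call with a gripper value outside its range is refused whole. The fingers move at their own pace and stop on an object; the grip force is fixed at half the most. Time passes only in rows, so rows that repeat a pose let the fingers close, or fill a call up. It gives the time, the measured TCP pose, the force, the opening and the grip force at its end, in the units of the state.
- readout.get_obs(): the state, without advancing time (a new reading comes with each control period).
- vision.camera(name): name is "side" or "top"; returns a dict with "color" (400x640x3 uint8, red, green, blue), "depth" (400x640 float32, m along the optical axis (not along the pixel's ray), 0 where there is no reading), "camera_matrix" (3x3 intrinsics, pixels), "extrinsics" (4x4, takes a point from camera to world coordinates). Camera axes: x right, y down, z forward; pixel columns grow to the right and rows downward; lengths in m; the calibration is good to about 2 mm. A picture is of the moment at which its call begins.
- ctrl.hand_in(): hands the job in; it is judged then, once.
The state is a dict: "time_s": time; "q": joint angles; "dq": joint speeds; "joint_efforts": joint torques, N m; "eef_pos": TCP position; "eef_rot": TCP orientation; "wrist_force": force on the tool from outside, world axes, zero at the start; "torque": the same for the moment, N m; "opening": opening from 0.0 (shut) to 1.0 (fully open); "grasp_force": force on a finger pad.
Only numpy, scipy, OpenCV 4.12 (cv2) and the standard library are available. Lean on these libraries where they do the work, as an engineer would, in place of code of your own. Each camera call takes 0.05 s, during which the arm holds its last target. There are 200 camera calls.

## Working session

There is one attempt and no reset: what is moved stays moved. The work goes in short steps, Python scripts to look and compute and a tool call to move; the robot and the scene stay as the last step left them, time stands still between calls to the robot, and variables do not carry over. Pictures are saved under pics/ and viewed, at most 10 in all, crops included, and the job is handed in when it is done.

Besides the shell and the picture viewer there is one more tool, called after "Emit:" as a command line: name --argument value ..., lists and objects as JSON in quotes. play_rows: Moves the arm, as the interface text tells. Its arguments: {"type":"object","properties":{"xyz":{"type":"array","items":{"type":"array","items":{"type":"number"}}},"rot":{"type":"array","items":{"type":"array","items":{"type":"number"}}},"grip":{"type":"array","items":{"type":"number"}}},"required":["xyz","rot","grip"]}

```bash
mkdir -p pics; python3 - <<'E'
from bench import readout, vision, ctrl
import cv2, numpy as np
for n in("top","side"):
    c=vision.camera(n); cv2.imwrite(f"pics/{n}0.png",c["color"][:,:,::-1]); np.savez(f"pics/{n}0.npz",**c)
    print(n,np.round(c["camera_matrix"],1).tolist(),np.round(c["extrinsics"],3).tolist())
o=readout.get_obs();print(o["time_s"],o["eef_pos"],o["eef_rot"],o["wrist_force"],ctrl.tips_ahead)
E
```

```text
top [[499.5, 0.0, 322.8], [0.0, 499.5, 204.3], [0.0, 0.0, 1.0]] [[-0.007, -0.988, 0.153, 0.28], [-1.0, 0.006, -0.005, -0.053], [0.004, -0.153, -0.988, 1.484], [0.0, 0.0, 0.0, 1.0]]
side [[477.1, 0.0, 324.2], [0.0, 477.1, 206.5], [0.0, 0.0, 1.0]] [[-0.997, -0.054, 0.053, 0.434], [-0.073, 0.532, -0.844, 1.274], [0.017, -0.845, -0.534, 0.93], [0.0, 0.0, 0.0, 1.0]]
0.1 [0.16296585 0.55094475 0.24946497] [-2.68655948e-04  1.43396303e-01  9.89665037e-01 -7.36630411e-04] [-0.6846031   0.15677968 -0.81467131] 0.019
```

View pics/top0.png

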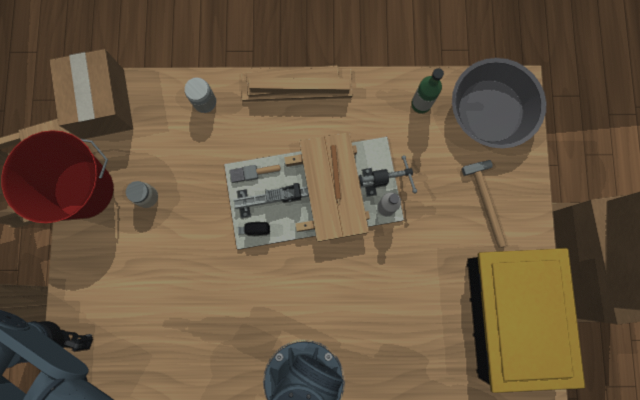

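View pics/side0.png

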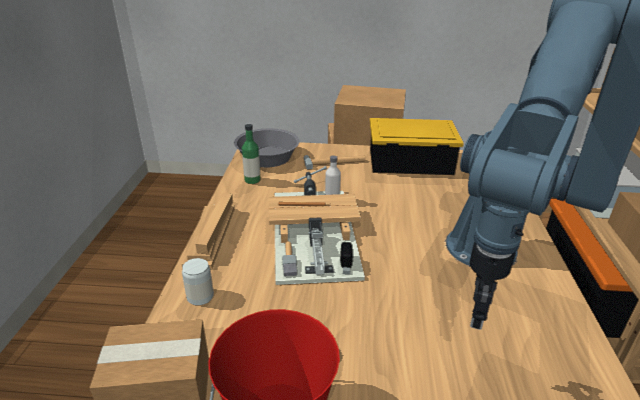

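The top view shows the white base with corners near (225,162), (388,138), (402,222) and (238,248). The jaw and release are around (285,193), and the jaw opens to image left (world +y). The side view shows the jaw at (317,230) with the lever in front of it. I'll zoom in on both.

```bash
cat > h.py <<'E'
import numpy as np
def ray(c,u,v,z):
    K=c["camera_matrix"];E=c["extrinsics"]
    d=E[:3,:3]@np.linalg.solve(K,[u,v,1]);o=E[:3,3]
    return o+d*(z-o[2])/d[2]
def proj(c,p):
    E=c["extrinsics"];q=c["camera_matrix"]@(E[:3,:3].T@(np.asarray(p)-E[:3,3]));return q[:2]/q[2]
E
python3 - <<'E'
import cv2,numpy as np
from h import *
t=np.load("pics/top0.npz");s=np.load("pics/side0.npz")
a=cv2.resize(t["color"][130:255,215:355,::-1],None,fx=5,fy=5,interpolation=2)[:600]
b=cv2.resize(s["color"][185:290,260:375,::-1],None,fx=5,fy=5,interpolation=2)
cv2.imwrite("pics/tc.png",a);cv2.imwrite("pics/sc.png",b)
# white base top
hsv=cv2.cvtColor(t["color"],cv2.COLOR_RGB2HSV)
m=((hsv[...,1]<40)&(hsv[...,2]>150)).astype(np.uint8);m[:130]=0;m[260:]=0;m[:,:215]=0;m[:,410:]=0
p=np.argwhere(m)[:,::-1].astype(np.float32)
r=cv2.minAreaRect(p);bx=cv2.boxPoints(r);print(r)
for q in bx: print(q,ray(t,*q,.015).round(4))
E
```

```text
((312.770263671875, 191.61669921875), (84.3232650756836, 167.18746948242188), 80.18070220947266)
[223.21083 164.32892] [0.6312 0.2382 0.015 ]
[387.9491  135.81653] [ 0.7171 -0.2606  0.015 ]
[402.3297  218.90448] [ 0.4621 -0.2964  0.015 ]
[237.59143 247.41687] [0.381  0.1901 0.015 ]
```

View pics/tc.png

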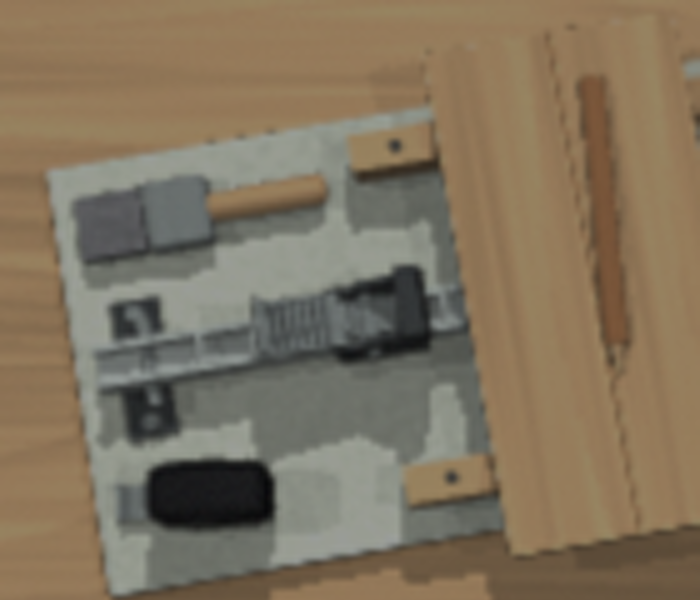

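View pics/sc.png

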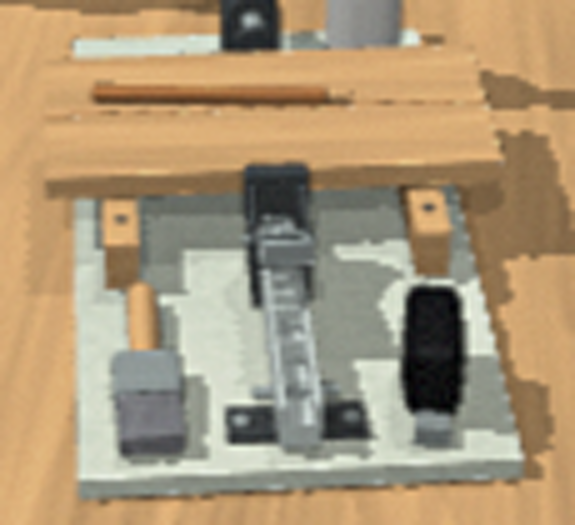

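The top crop shows the jaw upright at about (410,305), the ribbed thumb plate at x 252–335, y 298–355, and the outer lip edge near (253,328). The side crop shows the lip and plate at about (285,245), and the stop pin near (265,392).

```bash
python3 - <<'E'
import numpy as np
from h import *
t=np.load("pics/top0.npz");s=np.load("pics/side0.npz")
O=np.array([.5445,-.0125]);ex=np.array([-.168,.9857]);ey=np.array([-ex[1],ex[0]])
def cl(p): return np.round([(p[:2]-O)@ex,(p[:2]-O)@ey,p[2]],4)
T=lambda a,b,z:cl(ray(t,215+a/5,130+b/5,z))
S=lambda a,b,z:cl(ray(s,260+a/5,185+b/5,z))
print("face",T(428,305,.09),"upright back",T(395,308,.09))
print("lip out",T(253,328,.09),"plate in/edges",T(335,322,.072),T(300,298,.075),T(300,352,.075))
print("side upright top",S(278,165,.09),"lip top",S(287,240,.09),S(260,240,.09),S(313,240,.09))
print("bar end top",T(97,369,.049),S(298,440,.049))
# height map along bar
E=t["extrinsics"];K=t["camera_matrix"];D=t["depth"]
v,u=np.mgrid[150:230,230:320];z=D[v,u]
P=np.stack([(u-K[0,2])/K[0,0]*z,(v-K[1,2])/K[1,1]*z,z],-1)@E[:3,:3].T+E[:3,3]
P=P.reshape(-1,3);X=(P[:,:2]-O)@ex;Y=(P[:,:2]-O)@ey
for x in np.arange(.03,.24,.004):
    m=(abs(X-x)<.002)&(abs(Y)<.012)
    if m.any(): print(round(x,3),np.round([np.median(P[m,2]),P[m,2].max()],3),end=" | ")
m=(P[:,2]>.06)&(X>.07)&(X<.2)&(abs(Y)<.05);print("\nY range high",Y[m].min(),Y[m].max(),np.median(Y[m]))
print(proj(t,[0,0,0]))
E
```

```text
face [0.0162 0.0075 0.09  ] upright back [0.035  0.0059 0.09  ]
lip out [0.116  0.0033 0.09  ] plate in/edges [0.0706 0.0046 0.072 ] [ 0.0879 -0.0121  0.075 ] [0.093  0.0188 0.075 ]
side upright top [0.0302 0.0005 0.09  ] lip top [ 0.1123 -0.0007  0.09  ] [ 0.1111 -0.017   0.09  ] [0.1134 0.0151 0.09  ]
bar end top [0.2123 0.0036 0.049 ] [ 0.2497 -0.0055  0.049 ]
0.03 [0.09  0.094] | 0.034 [0.09  0.095] | 0.038 [0.058 0.06 ] | 0.042 [0.056 0.062] | 0.046 [0.059 0.061] | 0.05 [0.058 0.068] | 0.054 [0.059 0.066] | 0.058 [0.06  0.063] | 0.062 [0.058 0.068] | 0.066 [0.068 0.07 ] | 0.07 [0.07  0.075] | 0.074 [0.072 0.076] | 0.078 [0.073 0.077] | 0.082 [0.073 0.076] | 0.086 [0.072 0.078] | 0.09 [0.076 0.084] | 0.094 [0.074 0.079] | 0.098 [0.077 0.086] | 0.102 [0.076 0.082] | 0.106 [0.078 0.086] | 0.11 [0.079 0.098] | 0.114 [0.093 0.094] | 0.118 [0.085 0.089] | 0.122 [0.048 0.055] | 0.126 [0.036 0.05 ] | 0.13 [0.037 0.052] | 0.134 [0.037 0.043] | 0.138 [0.037 0.05 ] | 0.142 [0.038 0.052] | 0.146 [0.038 0.052] | 0.15 [0.039 0.048] | 0.154 [0.049 0.055] | 0.158 [0.039 0.052] | 0.162 [0.038 0.049] | 0.166 [0.037 0.049] | 0.17 [0.039 0.049] | 0.174 [0.039 0.054] | 0.178 [0.04  0.049] | 0.182 [0.037 0.048] | 0.186 [0.039 0.052] | 0.19 [0.039 0.052] | 0.194 [0.037 0.054] | 0.198 [0.039 0.053] | 0.202 [0.036 0.056] | 0.206 [0.037 0.049] | 0.21 [0.038 0.051] | 0.214 [0.037 0.052] | 0.218 [0.017 0.017] | 0.222 [0.015 0.018] | 0.226 [0.016 0.018] | 0.23 [0.015 0.018] | 0.234 [0.001 0.004] | 
Y range high -0.016826882385103218 0.019920602011746016 0.0017996268298028253
[302.67592217 381.18692584]
```

Emit:
play_rows --xyz '[[-48,-35,0],[-96,-70,0],[-145,-105,0],[-193,-139,0],[-241,-174,0],[-290,-209,10],[-338,-244,25],[-386,-279,40],[-434,-314,60],[-482,-348,80]]' --rot '[[0,0,0.12],[0,0,0.24],[0,0,0.36],[0,0,0.48],[0,0,0.6],[0,0,0.72],[0,0,0.84],[0,0,0.96],[0,0,1.05],[0,0,1.113]]' --grip '[0,0,0,0,0,0,0,0,0,0]'

```text
time_s: 1.35
eef_pos: [0.5274, 0.0791, 0.1696]
eef_rot: [-0.0, 0.646, 0.764, 0.0]
wrist_force: [1.5, 0.4, 0.2]
opening: 0.001
grasp_force: 0.0
```

Emit:
play_rows --xyz '[[0,0,20],[0,0,40],[0,0,52],[0,0,60],[0,0,64],[0,0,64],[0,0,64],[0,0,64],[0,0,64],[0,0,64]]' --rot '[[0,0,0],[0,0,0],[0,0,0],[0,0,0],[0,0,0],[0,0,0],[0,0,0],[0,0,0],[0,0,0],[0,0,0]]' --grip '[0,0,0,0,0,0,0,0,0,0]'

```text
time_s: 2.6
eef_pos: [0.5266, 0.0809, 0.1064]
eef_rot: [0.0, 0.645, 0.765, 0.0]
wrist_force: [-0.1, 1.2, 0.5]
opening: 0.002
grasp_force: 0.0
```

```bash
python3 - <<'E'
from bench import vision
import cv2, numpy as np
c=vision.camera("side");np.savez("pics/side1.npz",**c)
cv2.imwrite("pics/s1.png",cv2.resize(c["color"][170:290,250:390,::-1],None,fx=5,fy=5,interpolation=2))
E
```

```text
(no output)
```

View pics/s1.png

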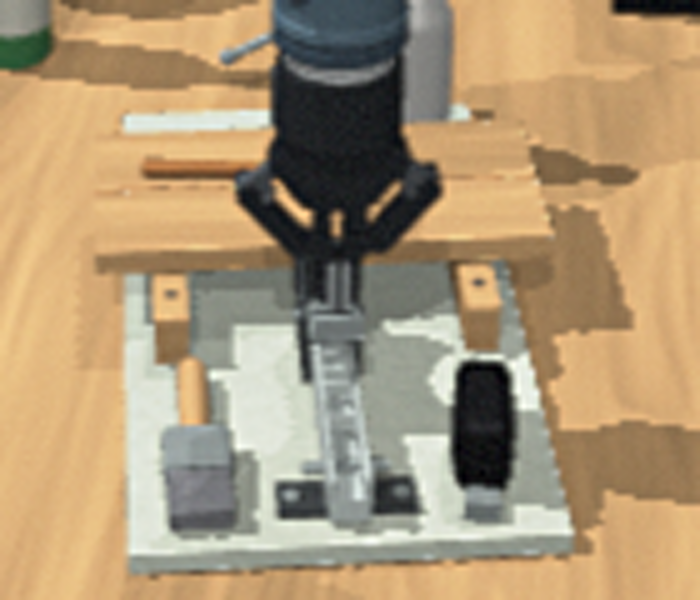

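The closed fingers, at about (340,285), are centred on the lip (337,320) and inside it, above the plate. Next I'll press down.

Emit:
play_rows --xyz '[[0,0,5],[0,0,9],[0,0,12],[0,0,14],[0,0,16],[0,0,18],[0,0,20],[0,0,22],[0,0,23],[0,0,23]]' --rot '[[0,0,0],[0,0,0],[0,0,0],[0,0,0],[0,0,0],[0,0,0],[0,0,0],[0,0,0],[0,0,0],[0,0,0]]' --grip '[0,0,0,0,0,0,0,0,0,0]'

```text
time_s: 3.9
eef_pos: [0.5269, 0.0809, 0.0835]
eef_rot: [0.0, 0.645, 0.765, 0.0]
wrist_force: [-1.7, 1.9, 5.2]
opening: -0.002
grasp_force: 2.7
```

Emit:
play_rows --xyz '[[2,0,1],[5,0,1],[9,0,1],[14,0,1],[20,0,1],[26,0,1],[32,0,1],[38,0,1],[43,0,1],[46,0,1]]' --rot '[[0,0,0],[0,0,0],[0,0,0],[0,0,0],[0,0,0],[0,0,0],[0,0,0],[0,0,0],[0,0,0],[0,0,0]]' --grip '[0,0,0,0,0,0,0,0,0,0]'

```text
time_s: 5.15
eef_pos: [0.5188, 0.1266, 0.0824]
eef_rot: [0.0, 0.644, 0.765, 0.0]
wrist_force: [2.0, -2.1, 2.3]
opening: -0.004
grasp_force: 2.4
```

```bash
python3 - <<'E'
from bench import vision
from h import *
import cv2, numpy as np
c=vision.camera("side");np.savez("pics/side2.npz",**c)
cv2.imwrite("pics/s2.png",cv2.resize(c["color"][170:290,250:390,::-1],None,fx=5,fy=5,interpolation=2))
O=np.array([.5445,-.0125]);ex=np.array([-.168,.9857])
for a,b in((262,390),(308,467-0)): 
  p=ray(c,260+a/5,185+b/5,.036) if a==262 else ray(c,250+a/5,170+b/5,.036)
  print("pin x",(p[:2]-O)@ex)
E
```

```text
pin x 0.1876444694353827
pin x 0.1893239023507112
```

View pics/s2.png

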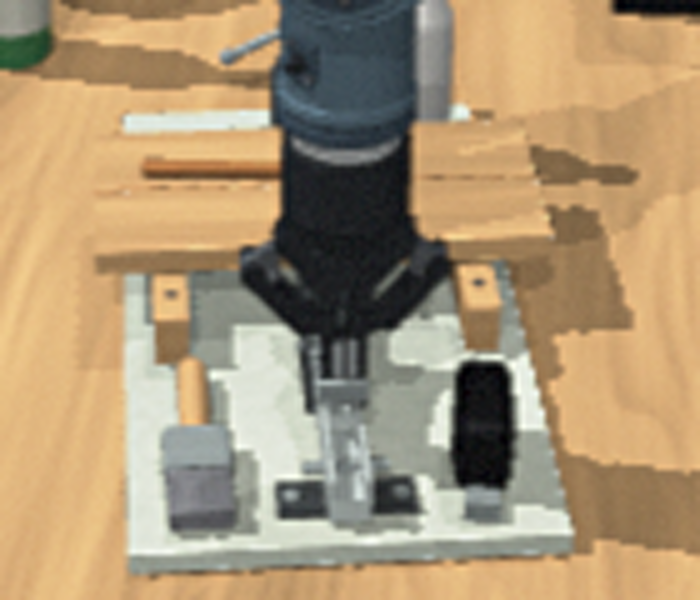

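The lip has moved out with the finger, now near (343,390), so the jaw is sliding. The pin is at clamp x of about 0.188, which leaves roughly 70 mm to go.

Emit:
play_rows --xyz '[[4,0,0.5],[10,0,0.5],[17,0,0.5],[24,0,0.5],[31,0,0.5],[38,0,0.5],[45,0,0.5],[51,0,0.5],[56,0,0.5],[60,0,0.5]]' --rot '[[0,0,0],[0,0,0],[0,0,0],[0,0,0],[0,0,0],[0,0,0],[0,0,0],[0,0,0],[0,0,0],[0,0,0]]' --grip '[0,0,0,0,0,0,0,0,0,0]'

```text
time_s: 6.45
eef_pos: [0.5088, 0.1857, 0.0819]
eef_rot: [0.0, 0.644, 0.765, 0.0]
wrist_force: [3.7, -2.2, 3.0]
opening: 0.0
grasp_force: 2.9
```

Emit:
play_rows --xyz '[[1,0,0],[2,0,0],[3,0,0],[4,0,0],[5,0,0],[6,0,0],[7,0,0],[8,0,0],[8,0,0],[8,0,0]]' --rot '[[0,0,0],[0,0,0],[0,0,0],[0,0,0],[0,0,0],[0,0,0],[0,0,0],[0,0,0],[0,0,0],[0,0,0]]' --grip '[0,0,0,0,0,0,0,0,0,0]'

```text
time_s: 7.7
eef_pos: [0.5072, 0.1934, 0.0818]
eef_rot: [-0.0, 0.645, 0.765, 0.0]
wrist_force: [4.0, -0.7, 3.4]
opening: 0.002
grasp_force: 2.4
```

Emit:
play_rows --xyz '[[1,0,0],[1,0,0],[2,0,0],[2,0,0],[3,0,0],[3,0,0],[4,0,0],[4,0,0],[4,0,0],[4,0,0]]' --rot '[[0,0,0],[0,0,0],[0,0,0],[0,0,0],[0,0,0],[0,0,0],[0,0,0],[0,0,0],[0,0,0],[0,0,0]]' --grip '[0,0,0,0,0,0,0,0,0,0]'

```text
time_s: 8.95
eef_pos: [0.5066, 0.1972, 0.0818]
eef_rot: [-0.0, 0.645, 0.765, 0.0]
wrist_force: [3.5, -2.0, 2.5]
opening: 0.001
grasp_force: 2.5
```

Emit:
play_rows --xyz '[[1,0,0],[1,0,0],[2,0,0],[2,0,0],[3,0,0],[3,0,0],[4,0,0],[4,0,0],[4,0,0],[4,0,0]]' --rot '[[0,0,0],[0,0,0],[0,0,0],[0,0,0],[0,0,0],[0,0,0],[0,0,0],[0,0,0],[0,0,0],[0,0,0]]' --grip '[0,0,0,0,0,0,0,0,0,0]'

```text
time_s: 10.2
eef_pos: [0.5059, 0.2012, 0.0818]
eef_rot: [-0.0, 0.645, 0.765, 0.0]
wrist_force: [3.7, -1.1, 3.2]
opening: 0.003
grasp_force: 2.4
```

```bash
python3 - <<'E'
from bench import vision
import cv2, numpy as np
c=vision.camera("side")
cv2.imwrite("pics/s3.png",cv2.resize(c["color"][200:290,280:370,::-1],None,fx=6,fy=6,interpolation=2))
E
```

```text
(no output)
```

View pics/s3.png

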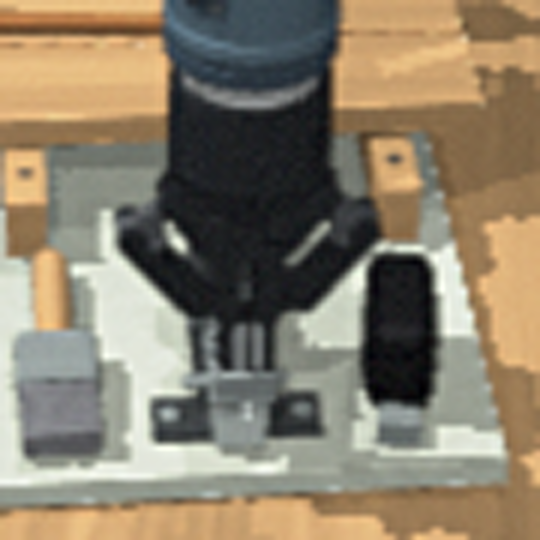

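The jaw follows the finger and the lip is at (235,385), nearly over the pin (190,380). There is still no resistance, so I'll keep pushing gently.

Emit:
play_rows --xyz '[[1,0,0],[1,0,0],[2,0,0],[2,0,0],[3,0,0],[3,0,0],[4,0,0],[4,0,0],[4,0,0],[4,0,0]]' --rot '[[0,0,0],[0,0,0],[0,0,0],[0,0,0],[0,0,0],[0,0,0],[0,0,0],[0,0,0],[0,0,0],[0,0,0]]' --grip '[0,0,0,0,0,0,0,0,0,0]'

```text
time_s: 11.5
eef_pos: [0.5058, 0.2021, 0.0813]
eef_rot: [0.002, 0.644, 0.765, -0.002]
wrist_force: [6.0, -14.3, 0.8]
opening: 0.0
grasp_force: 8.5
```

The push is blocked at about 15 N with the lever down, so the jaw is at the stop. I'll relieve most of the preload and then lift straight up.

Emit:
play_rows --xyz '[[-1,0,0],[-2,0,0],[-2.5,0,0],[-2.5,0,-4],[-2.5,0,-9],[-2.5,0,-14],[-2.5,0,-20],[-2.5,0,-35],[-2.5,0,-55],[-2.5,0,-80]]' --rot '[[0,0,0],[0,0,0],[0,0,0],[0,0,0],[0,0,0],[0,0,0],[0,0,0],[0,0,0],[0,0,0],[0,0,0]]' --grip '[0,0,0,0,0,0,0,0,0,0]'

```text
time_s: 12.75
eef_pos: [0.5034, 0.2024, 0.1603]
eef_rot: [-0.002, 0.645, 0.764, -0.002]
wrist_force: [-0.2, 0.9, 1.4]
opening: -0.002
grasp_force: 0.0
```

Emit:
play_rows --xyz '[[0,0,-30],[0,0,-60],[0,30,-80],[0,-30,-80],[0,-80,-80],[0,-130,-80],[0,-170,-80],[0,-200,-80],[0,-200,-80],[0,-200,-80]]' --rot '[[0,0,0],[0,0,0],[0,0,0],[0,0,0],[0,0,0],[0,0,0],[0,0,0],[0,0,0],[0,0,0],[0,0,0]]' --grip '[0,0,0,0,0,0,0,0,0,0]'

```text
time_s: 14.0
eef_pos: [0.3085, 0.169, 0.2415]
eef_rot: [-0.0, 0.644, 0.765, -0.0]
wrist_force: [0.1, 0.2, 0.0]
opening: -0.003
grasp_force: 0.0
```

```bash
python3 - <<'E'
from bench import vision
from h import *
import cv2, numpy as np
c=vision.camera("side");t=vision.camera("top")
a=cv2.resize(c["color"][190:290,265:375,::-1],None,fx=5,fy=5,interpolation=2)
b=cv2.resize(t["color"][150:250,215:265,::-1],None,fx=5,fy=5,interpolation=2)
cv2.imwrite("pics/s4.png",np.hstack([a,b]))
O=np.array([.5445,-.0125]);ex=np.array([-.168,.9857]);ey=np.array([-ex[1],ex[0]])
E=t["extrinsics"];K=t["camera_matrix"];D=t["depth"]
v,u=np.mgrid[150:230,210:320];z=D[v,u]
P=np.stack([(u-K[0,2])/K[0,0]*z,(v-K[1,2])/K[1,1]*z,z],-1)@E[:3,:3].T+E[:3,3]
P=P.reshape(-1,3);X=(P[:,:2]-O)@ex;Y=(P[:,:2]-O)@ey
for x in np.arange(.09,.26,.004):
    m=(abs(X-x)<.002)&(abs(Y)<.012)
    if m.any(): print(round(x,3),np.round(np.median(P[m,2]),3),end=" | ")
E
```

```text
0.09 0.049 | 0.094 0.035 | 0.098 0.038 | 0.102 0.04 | 0.106 0.048 | 0.11 0.044 | 0.114 0.036 | 0.118 0.041 | 0.122 0.05 | 0.126 0.063 | 0.13 0.088 | 0.134 0.091 | 0.138 0.09 | 0.142 0.089 | 0.146 0.061 | 0.15 0.061 | 0.154 0.056 | 0.158 0.058 | 0.162 0.059 | 0.166 0.059 | 0.17 0.06 | 0.174 0.067 | 0.178 0.066 | 0.182 0.071 | 0.186 0.073 | 0.19 0.072 | 0.194 0.075 | 0.198 0.074 | 0.202 0.075 | 0.206 0.077 | 0.21 0.076 | 0.214 0.079 | 0.218 0.079 | 0.222 0.092 | 0.226 0.082 | 0.23 0.017 | 0.234 0.001 | 0.238 -0.001 | 0.242 0.001 | 0.246 -0.0 | 0.25 -0.0 | 0.254 -0.0 | 0.258 -0.0 |
```

View pics/s4.png

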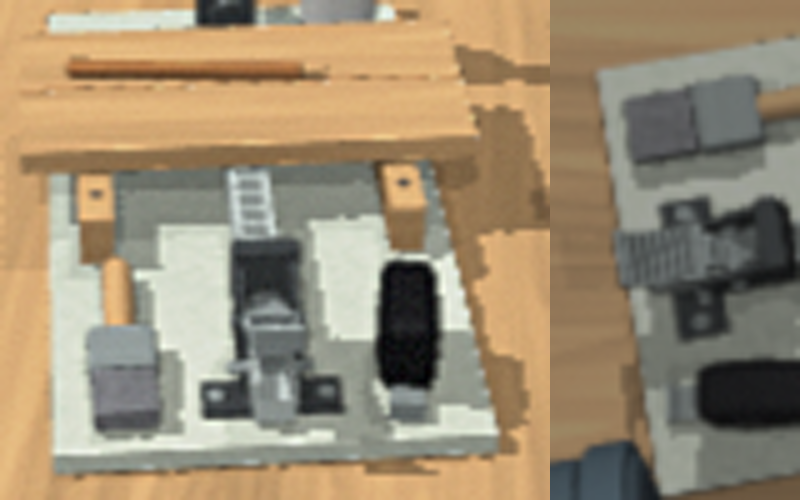

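The jaw face is at clamp x of about 0.127, so the carriage end meets the pin at 0.188. The plate is back at its 75 mm height, and the board and the other items are where they were.

```bash
python3 -c "
from bench import ctrl
print(ctrl.hand_in())"
```

```text
the job is handed in; nothing more can be done
None
```

The clamp is fully open and handed in: the jaw slid about 110 mm back to the stop pin with the release held down, the release sprang up again, and the board and loose items look unmoved in the last pictures.

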